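Find the rocking corner of the levelling plate and shim it

TASK

The aluminium levelling plate has one short foot that cannot be seen. Press firmly on the dark rings, one corner after another, until you find the corner that rocks, then push that corner's orange shim button down flush with the plate. Press only, with the fingertips: leave the other three shims proud, do not lift the plate or shove it out of place, and leave the heatsink on it and the things around it alone.

Things in the scene. Friction and masses are not known exactly. Their poses are not given: they have to be found in the camera images.
- plate: Levelling plate: loose aluminium plate, 1.2 kg, 190 (x) x 225 (y) x 10 mm with a shallow skirt, lying level on a hidden central boss of 20 mm radius and a foot under each corner; one foot is 7 mm too short. Origin: centre of its underside, 34 mm above the table (upper face at 44 mm); at yaw 0 its x points away from the robot, y to the left, z up.
- ring_a (a point): Centre of the dark ring (26 mm across, drawn on the plate's upper face) that marks where to press the near left corner (as seen at yaw 0), at (-53, +65) mm from the plate's centre in the plate's x, y; 36 mm inward of the shim. A firm corner does not give; the rocking one begins to dip at 4 to 8 N, drops 3 to 4 mm at the ring (plate tilt 0.05 to 0.08 rad), lands, and comes back level when let go.
- ring_b (a point): Centre of the dark ring (26 mm across, drawn on the plate's upper face) that marks where to press the near right corner (as seen at yaw 0), at (-53, -65) mm from the plate's centre in the plate's x, y; 36 mm inward of the shim. A firm corner does not give; the rocking one begins to dip at 4 to 8 N, drops 3 to 4 mm at the ring (plate tilt 0.05 to 0.08 rad), lands, and comes back level when let go.
- ring_c (a point): Centre of the dark ring (26 mm across, drawn on the plate's upper face) that marks where to press the far left corner (as seen at yaw 0), at (+53, +65) mm from the plate's centre in the plate's x, y; 36 mm inward of the shim. A firm corner does not give; the rocking one begins to dip at 4 to 8 N, drops 3 to 4 mm at the ring (plate tilt 0.05 to 0.08 rad), lands, and comes back level when let go.
- ring_d (a point): Centre of the dark ring (26 mm across, drawn on the plate's upper face) that marks where to press the far right corner (as seen at yaw 0), at (+53, -65) mm from the plate's centre in the plate's x, y; 36 mm inward of the shim. A firm corner does not give; the rocking one begins to dip at 4 to 8 N, drops 3 to 4 mm at the ring (plate tilt 0.05 to 0.08 rad), lands, and comes back level when let go.
- shim_a_top (a point): Centre of the top of the orange shim button of the near left corner, 18 mm in diameter, at (-76, +93) mm from the plate's centre in the plate's x, y, directly above that corner's foot. It stands 9 mm proud of the plate at the start (53 mm above the table).
- shim_a (a joint): How far the near left shim button is pushed down into the plate, m: 0 proud as at the start, 0.009 flush with the plate's upper face. A friction fit of about 1 N: it stays where it is left and cannot be drawn up again. Only where the foot is short does it go down all the way; elsewhere it stops on the foot after 2 mm.
- shim_b_top (a point): Centre of the top of the orange shim button of the near right corner, 18 mm in diameter, at (-76, -93) mm from the plate's centre in the plate's x, y, directly above that corner's foot. It stands 9 mm proud of the plate at the start (53 mm above the table).
- shim_b (a joint): How far the near right shim button is pushed down into the plate, m: 0 proud as at the start, 0.009 flush with the plate's upper face. A friction fit of about 1 N: it stays where it is left and cannot be drawn up again. Only where the foot is short does it go down all the way; elsewhere it stops on the foot after 2 mm.
- shim_c_top (a point): Centre of the top of the orange shim button of the far left corner, 18 mm in diameter, at (+76, +93) mm from the plate's centre in the plate's x, y, directly above that corner's foot. It stands 9 mm proud of the plate at the start (53 mm above the table).
- shim_c (a joint): How far the far left shim button is pushed down into the plate, m: 0 proud as at the start, 0.009 flush with the plate's upper face. A friction fit of about 1 N: it stays where it is left and cannot be drawn up again. Only where the foot is short does it go down all the way; elsewhere it stops on the foot after 2 mm.
- shim_d_top (a point): Centre of the top of the orange shim button of the far right corner, 18 mm in diameter, at (+76, -93) mm from the plate's centre in the plate's x, y, directly above that corner's foot. It stands 9 mm proud of the plate at the start (53 mm above the table).
- shim_d (a joint): How far the far right shim button is pushed down into the plate, m: 0 proud as at the start, 0.009 flush with the plate's upper face. A friction fit of about 1 N: it stays where it is left and cannot be drawn up again. Only where the foot is short does it go down all the way; elsewhere it stops on the foot after 2 mm.
- heatsink: Finned aluminium heatsink, 40x40x24 mm, standing near the middle of the plate; origin: centre of its underside. A bystander, to be left alone.
- usb_stick: Small red memory stick, 18x50x8 mm; origin: centre of its underside. A bystander, to be left alone.
- side_cutters: Side cutters with red handles, 42x119x11 mm; origin: centre of its underside. A bystander, to be left alone.
- tape_roll: Roll of blue tape, 66 mm across, 19 mm high, lying flat; origin: centre of its underside. A bystander, to be left alone.
- thermal_pad_box: Teal carton, 60x95x23 mm; origin: centre of its underside. A bystander, to be left alone.

How it is judged:
By the outcome, as a careful person would: the job done as asked, in the order asked, and still so for the second after the job is handed in, with the robot touching nothing.
It also fails if it takes over 54 s, if anything falls off the work surface, if the arm or the gripper's body presses on something with over 40 N, if the wrist force passes 120 N, or if a joint passes its speed limit or range.

ROBOT

A 6-joint arm with a two-finger parallel gripper is mounted at the origin on the work surface; the furniture and walls round the work are solid. World frame = base frame: x ahead of the robot, y to its left, z up, the work surface at z = 0. Lengths are in m, angles in degrees, forces in N, time in s.
With the tool pointing down it reaches from about 0.4 to 0.825 m from the base axis. Payload 7 kg.
Tool frame: the origin (TCP) lies midway between the tips of the shut fingers; the grasp point (between the pads) lies r.hold_point_z behind it (r.hold_point_z is the distance from the TCP to the grasp point, in m); z points along the fingers, x is the direction in which the jaws open and shut, and the axes are right-handed (so a half turn about z gives the same grasp; the last joint's range is limited). The gripper opens to 88 mm and grips with 3 to 60 N. Pads are 19 mm wide; open, the fingers measure 130 mm over their backs; the gripper's body (78 mm by 193 mm) begins 47 mm behind the grasp point.
Start: joints at [-53.279, 20.546, 0.682, 0, -70.136, -16.507], TCP at [0.233, -0.633, 0.192] pointing down, gripper open.
Joint ranges: [-176.03, 176.03], [-82.01, 121.73], [-58.28, 71.71], [-173.87, 95.51], [-174.79, -0.11], [-173.66, 173.66]. Speed limits (degrees/s): [136.94, 136.94, 172.46, 180, 180, 180].

INTERFACE

Orientations are given as [roll, pitch, yaw] about the fixed x, y, z axes, in that order (R = Rz(yaw) Ry(pitch) Rx(roll)).
In Python, from plant import get_state, viewer, close_job, r gives the robot as it stands.
- The arm moves only by the tool apply_moves, never from a script. Its argument "plan" is a list of rows, each a list of 3 entries, a list of its own where there are three numbers: the closure in counts, from 0 (fully open) to 255 (shut), then the shift along the tool's x, y, z in units of 50 mm (1.0 is 50 mm), then the turn about the tool's z in units of 6 degrees (1.0 is 6 degrees). A call has 1 to 12 rows; each row shifts and turns the commanded pose from where the row before left it, along the tool's axes as they then stand; what a row does not reach is not made up. A row lasts 1/8 s, in which the tool goes at most 62.5 mm and 10.7 degrees, less where a joint would pass 70% of its speed; a pose out of reach is approached as far as the arm can. A call is refused whole if a number of a shift passes 1 or a number of a turn 1, either way. A call with a gripper value outside its range is refused whole. The fingers move at their own pace and stop on an object; "squeeze" is the grip in N (left out, the last holds). Time passes only in rows, so rows that do not move let the fingers close. It gives the time, the measured TCP pose, the force and the opening at its end, in the units of the state.
- get_state(): the state, without advancing time (a new reading comes with each control period).
- viewer.capture(name): name is "scene" or "top"; returns a dict with "frame" (400x640x3 uint8, blue, green, red), "K" (3x3 intrinsics, pixels), "D" ([k1, k2, p1, p2, k3] as OpenCV has them; the pictures are not rectified), "R" (3x3) and "t" (3): a world point X has camera coordinates R X + t. Camera axes: x right, y down, z forward; pixel columns grow to the right and rows downward; lengths in m; the calibration is good to about 2 mm. A picture is of the moment at which its call begins. There is no depth.
- close_job(): hands the job in, once; it reports no verdict.
The state is a dict: "time_s": time; "joints": joint angles; "qd": joint speeds; "joint_torque": joint torques, N m; "tcp_pos": TCP position; "eef_rot": TCP orientation; "contact_force": force on the tool from outside, world axes, zero at the start; "moment": the same for the moment, N m; "gripper_width": finger opening in m.
Only numpy, scipy, OpenCV 4.12 (cv2) and the standard library are available. Lean on these libraries where they do the work, as an engineer would, in place of code of your own. Each camera call takes 0.05 s, during which the arm holds its last target.

## Working session

There is one attempt and no reset: what is moved stays moved. The work goes in short steps, Python scripts to look and compute and a tool call to move; the robot and the scene stay as the last step left them, time stands still between calls to the robot, and variables do not carry over. Pictures are saved under pics/ and viewed, and the job is handed in when it is done.

Besides the shell and the picture viewer there is one more tool, called after "Request:" in YAML: its name, and indented under it one key for each argument. apply_moves: Moves the arm, as the interface text tells. Its arguments: {"type":"object","properties":{"plan":{"type":"array","items":{"type":"array"}},"squeeze":{"type":"number"}},"required":["plan"]}

```bash
mkdir -p pics; python3 - <<'E'
from plant import get_state, viewer, r
import cv2,pickle
print(get_state(), r.hold_point_z)
d={}
for n in("scene","top"):
    c=viewer.capture(n); d[n]=c; cv2.imwrite(f"pics/{n}0.png",c["frame"])
    print(n,c["K"],c["D"],c["R"],c["t"])
pickle.dump(d,open("c0.pkl","wb"))
E
```

```text
{'time_s': 0.0, 'joints': array([-5.32808533e+01,  2.05916921e+01,  6.32223005e-01, -2.01882207e-02,
       -7.01356144e+01, -1.65072445e+01]), 'qd': array([-0.01336599, -0.03773192,  0.00418948,  0.00075917, -0.06313132,
       -0.03264464]), 'joint_torque': array([ 1.00220059e-03, -5.82716739e+01,  2.93074644e+01,  6.99754223e+00,
        7.11113287e-03, -1.97905629e-04]), 'tcp_pos': array([ 0.23298384, -0.63291812,  0.19060785]), 'eef_rot': array([-1.79991176e+02, -9.65572743e-02,  1.10205019e+02]), 'contact_force': array([-0.5915617 ,  0.18633744,  0.09777909]), 'moment': array([ 0.0104704 , -0.00771799, -0.02271322]), 'gripper_width': 0.08754008284292226} 0.0188
scene [[496.70904624   0.         318.88687725]
 [  0.         496.70904624 197.69299422]
 [  0.           0.           1.        ]] [-0.04364468  0.          0.          0.          0.        ] [[-0.62496328 -0.78056854 -0.01156081]
 [-0.53921491  0.44233728 -0.71664846]
 [ 0.56450701 -0.44164521 -0.69733876]] [0.34394055 0.36853557 0.9145449 ]
top [[431.10367763   0.         319.80166879]
 [  0.         431.10367763 194.57387058]
 [  0.           0.           1.        ]] [-0.11610568  0.          0.          0.          0.        ] [[ 0.00662261 -0.99993914 -0.0088233 ]
 [-0.99558229 -0.00576682 -0.09371575]
 [ 0.09365917  0.00940496 -0.9955599 ]] [0.00274171 0.5384022  1.08796158]
```

View pics/top0.png

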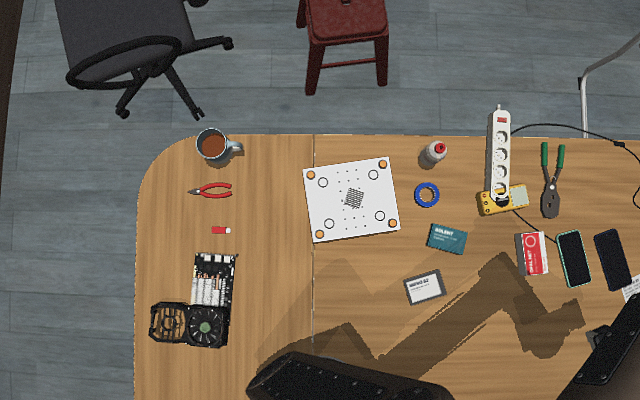

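View pics/scene0.png

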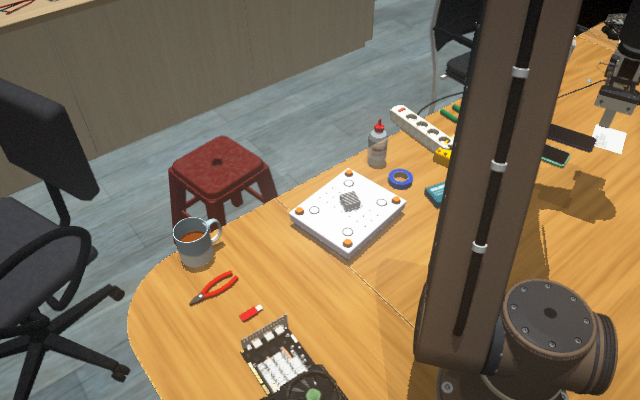

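The top view shows the plate near (351,200), with shims at about (311,175), (390,162), (318,237) and (393,223), and the heatsink near (354,198). The scene view shows the same plate near (348,212). Next I'll measure the shims and rings.

```bash
cat > h.py <<'E'
import numpy as np,cv2
def ray(c,uv):
    p=cv2.undistortPoints(np.array([[uv]],float),c["K"],c["D"])[0,0]
    d=c["R"].T@np.array([p[0],p[1],1.]); o=-c["R"].T@c["t"]; return o,d
def onz(c,uv,z):
    o,d=ray(c,uv); return o+d*(z-o[2])/d[2]
def tri(c1,u1,c2,u2):
    A=[];b=[]
    for c,u in((c1,u1),(c2,u2)):
        o,d=ray(c,u);d=d/np.linalg.norm(d);P=np.eye(3)-np.outer(d,d);A.append(P);b.append(P@o)
    return np.linalg.lstsq(np.vstack(A),np.hstack(b),rcond=None)[0]
def orange(c,roi):
    x0,y0,x1,y1=roi
    h=cv2.cvtColor(c["frame"],cv2.COLOR_BGR2HSV)
    m=cv2.inRange(h,(5,150,120),(22,255,255)); k=np.zeros_like(m);k[y0:y1,x0:x1]=m[y0:y1,x0:x1]
    n,l,s,ce=cv2.connectedComponentsWithStats(k)
    return [(ce[i],s[i]) for i in range(1,n) if s[i][4]>20]
E
python3 - <<'E'
from h import *
import pickle
d=pickle.load(open("c0.pkl","rb"))
T,S=d["top"],d["scene"]
for ce,s in orange(T,(295,150,408,250)): print("top",ce,s,onz(T,ce,.051))
for ce,s in orange(S,(280,160,410,262)): print("scene",ce,s,onz(S,ce,.049))
for n,c,r in(("t",T,(290,145,410,250)),("s",S,(270,160,420,265))):
    x0,y0,x1,y1=r; f=c["frame"][y0:y1,x0:x1]; cv2.imwrite(f"pics/{n}crop.png",cv2.resize(f,None,fx=5,fy=5,interpolation=cv2.INTER_CUBIC))
E
```

```text
top [310.16666667 174.04166667] [307 171   7   7  24] [0.58809619 0.03061439 0.051     ]
top [393.24 222.72] [390 220   6   7  25] [ 0.46598325 -0.17918402  0.051     ]
top [319.2173913 234.2173913] [316 231   7   7  23] [0.43627287 0.006644   0.051     ]
scene [396.         198.85185185] [393 197   7   5  27] [ 0.4672991  -0.17766906  0.049     ]
scene [298.92857143 209.92857143] [296 208   7   5  28] [0.58852308 0.03043542 0.049     ]
scene [347.10344828 241.55172414] [344 239   7   6  29] [0.43915613 0.00634357 0.049     ]
```

View pics/tcrop.png

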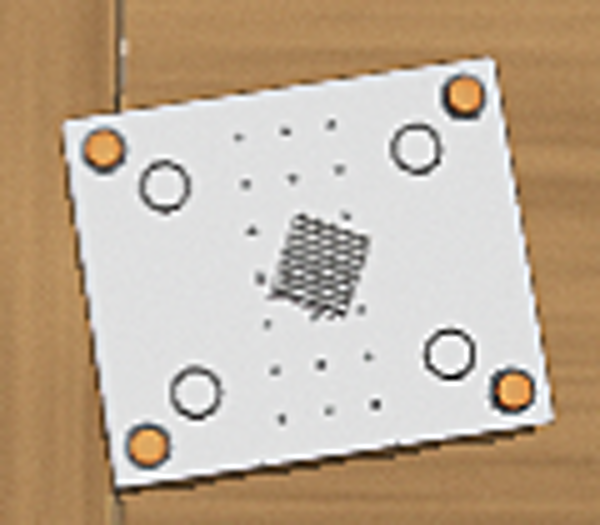

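View pics/scrop.png

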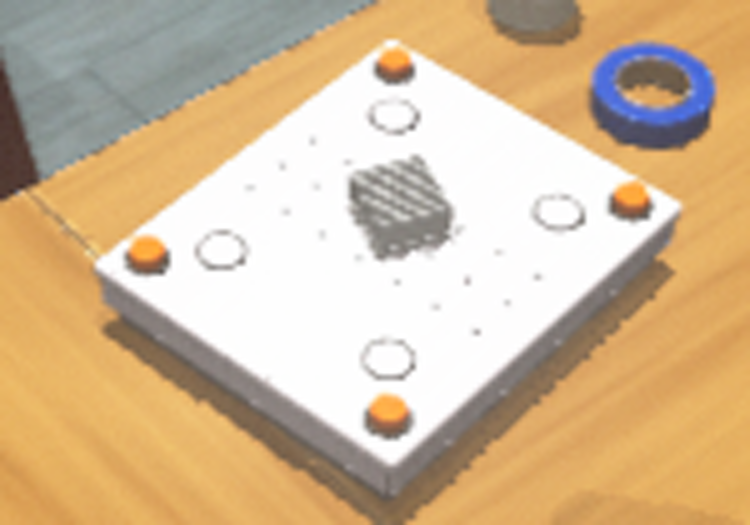

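The enlarged crops show all four shims and all four rings clear of the heatsink. The scene camera puts the far-right shim (D) in crop at (394,63) and the top camera puts it at (463,96). I'll fit the plate pose.

```bash
cat > fit.py <<'E'
from h import *
def shims(c,roi,scale=1):
    # low threshold, centroid
    x0,y0,x1,y1=roi
    h=cv2.cvtColor(c["frame"],cv2.COLOR_BGR2HSV); m=cv2.inRange(h,(5,110,150),(22,255,255))
    k=np.zeros_like(m);k[y0:y1,x0:x1]=m[y0:y1,x0:x1]
    n,l,s,ce=cv2.connectedComponentsWithStats(k)
    return [ce[i] for i in range(1,n) if 12<s[i][4]<60]
def pose(P,W):
    P=np.array(P);W=np.array(W)[:,:2];p=P-P.mean(0);w=W-W.mean(0)
    th=np.arctan2((p[:,0]*w[:,1]-p[:,1]*w[:,0]).sum(),(p*w).sum())
    Rm=np.array([[np.cos(th),-np.sin(th)],[np.sin(th),np.cos(th)]])
    t=W.mean(0)-Rm@P.mean(0); return th,Rm,t,W-(P@Rm.T+t)
SH=dict(a=(-.076,.093),b=(-.076,-.093),c=(.076,.093),d=(.076,-.093))
RG=dict(a=(-.053,.065),b=(-.053,-.065),c=(.053,.065),d=(.053,-.065))
E
python3 - <<'E'
from fit import *
import pickle
d=pickle.load(open("c0.pkl","rb"));T,S=d["top"],d["scene"]
rt={'c':(164,186),'d':(416,149),'a':(195,392),'b':(450,354)}
rs={'c':(222,250),'d':(394,116),'a':(388,358),'b':(558,212)}
st={'c':(103,149),'d':(463,96),'a':(148,446),'b':(513,390)}
ss={'c':(148,250),'d':(394,59),'a':(388,410),'b':(632,196)}
f=lambda p,o:((p[0]+.5)/5-.5+o[0],(p[1]+.5)/5-.5+o[1])
P=[];Wt=[];Ws=[]
for k in "abcd":
    for tab,a,b,z in((RG,rt,rs,.044),(SH,st,ss,.053)):
        u1,u2=f(a[k],(290,145)),f(b[k],(270,160))
        P.append(tab[k]);Wt.append(onz(T,u1,z));Ws.append(onz(S,u2,z)); print(k,tri(T,u1,S,u2).round(4),Wt[-1][:2].round(4),Ws[-1][:2].round(4))
for W in(Wt,Ws):
    th,R,t,e=pose(P,W);print(np.degrees(th),t,abs(e).max())
th,R,t,e=pose(P+P,Wt+Ws);print("both",np.degrees(th),t)
np.savez("pose.npz",R=R,t=t)
for n,tab in(("ring",RG),("shim",SH)):
    for k in "abcd":print(n,k,(R@tab[k]+t).round(4))
E
```

```text
a [ 0.4648 -0.0166  0.0458] [ 0.4647 -0.0168] [ 0.4661 -0.0175]
a [0.4376 0.007  0.0507] [0.4373 0.0067] [0.4364 0.0086]
b [ 0.4849 -0.1453  0.045 ] [ 0.4846 -0.1458] [ 0.4859 -0.1456]
b [ 0.4663 -0.1766  0.0506] [ 0.4662 -0.1762] [ 0.4648 -0.1746]
c [ 5.691e-01 -5.000e-04  4.540e-02] [ 5.693e-01 -5.000e-04] [ 0.5702 -0.0014]
c [0.5872 0.0305 0.0513] [0.5869 0.0305] [0.5858 0.0315]
d [ 0.5891 -0.1288  0.0447] [ 0.5891 -0.129 ] [ 0.5898 -0.1292]
d [ 0.6155 -0.1518  0.0529] [ 0.6152 -0.1521] [ 0.6157 -0.1515]
8.93689657342699 [ 0.52665883 -0.07291015] 0.0010083348619249755
8.874525040127264 [ 0.52681834 -0.07246556] 0.001795826546428625
both 8.90570711048395 [ 0.52673859 -0.07268786]
ring a [ 0.4643 -0.0167]
ring b [ 0.4844 -0.1451]
ring c [ 5.69e-01 -3.00e-04]
ring d [ 0.5892 -0.1287]
shim a [0.4373 0.0074]
shim b [ 0.4661 -0.1763]
shim c [0.5874 0.031 ]
shim d [ 0.6162 -0.1528]
```

Request:
apply_moves:
  plan:
    - [255,[0.62,0.67,-0.1],0]
    - [255,[0.62,0.67,-0.1],0]
    - [255,[0.62,0.67,-0.1],0]
    - [255,[0.62,0.67,0],0]
    - [255,[0.62,0.67,0],0]
    - [255,[0.62,0.67,0],0]
    - [255,[0.62,0.67,0],0]
    - [255,[0.62,0.67,0],0]
    - [255,[0.62,0.67,0],0]
    - [255,[0.62,0.67,0],0]
    - [255,[0.62,0.67,0],0]
    - [255,[0.62,0.67,0],0]
  squeeze: 20

```text
time_s: 1.6
tcp_pos: [0.4822, -0.1439, 0.2065]
eef_rot: [-180.0, -0.0, 110.2]
contact_force: [-0.3, -0.8, 0.1]
gripper_width: 0.0007
```

Request:
apply_moves:
  plan:
    - [255,[0,0,0],-1]
    - [255,[0,0,0],-1]
    - [255,[0,0,0],-1]
    - [255,[0,0,0],-1]
    - [255,[0,0,0],-1]
    - [255,[0,0,0],-1]
    - [255,[0,0,0],-1]
    - [255,[0,0,0],-1]
    - [255,[0,0,0],-1]
    - [255,[0,0,0],-1]
    - [255,[0,0,0],-1]
    - [255,[0,0,0],-1]

```text
time_s: 3.1
tcp_pos: [0.4816, -0.1454, 0.2062]
eef_rot: [180.0, -0.0, -177.6]
contact_force: [-0.2, -0.3, 0.5]
gripper_width: 0.0004
```

Request:
apply_moves:
  plan:
    - [255,[0,0,0],-1]
    - [255,[0,0,0],-0.1]
    - [255,[0,0,0],0]

```text
time_s: 3.48
tcp_pos: [0.4817, -0.1454, 0.2064]
eef_rot: [180.0, -0.0, -171.3]
contact_force: [0.3, -0.7, 0.1]
gripper_width: 0.0002
```

```bash
cat > g.py <<'E'
import sys,numpy as np
from plant import get_state
from fit import *
p=np.load("pose.npz")
def go(tab,k,z):
    s=get_state();y=np.radians(s["eef_rot"][2]);w=p["R"]@np.array(tab[k])+p["t"]
    d=np.r_[w,z]-s["tcp_pos"]
    u=np.array([d[0]*np.cos(y)+d[1]*np.sin(y), d[0]*np.sin(y)-d[1]*np.cos(y), -d[2]])/.05
    print(k,"units",u.round(3),"tcp",s["tcp_pos"].round(4),"F",s["contact_force"].round(2),"t",s["time_s"])
E
python3 - <<'E'
from g import *
go(RG,'b',.06)
from plant import viewer
import pickle
S=viewer.capture("scene");cv2.imwrite("pics/s1.png",cv2.resize(S["frame"][100:280,270:470],None,fx=3.3,fy=3.3))
d=pickle.load(open("c0.pkl","rb"));T=d["top"];S=d["scene"]
# bottle tip and base
print(tri(T,(440,147),S,(380,122)),onz(S,(377,165),0))
E
```

```text
b units [-5.400e-02 -2.000e-03  2.929e+00] tcp [ 0.4817 -0.1454  0.2064] F [ 0.34 -0.66  0.12] t 3.475
[ 0.64173467 -0.27959674  0.13679101] [ 0.62994145 -0.27230294  0.        ]
```

View pics/s1.png

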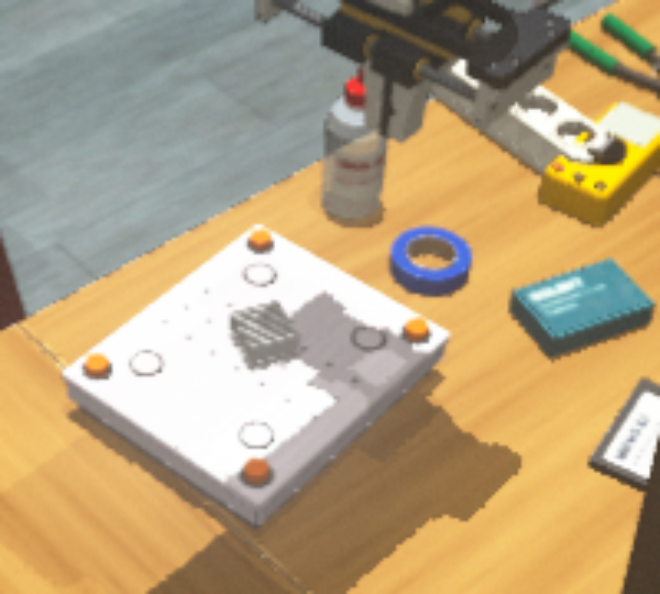

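The scene view shows the gripper's long side running along the plate's x, clear of the bottle, which is about 0.14 m tall at y -0.275. Now descending over ring B.

Request:
apply_moves:
  plan:
    - [255,[-0.05,0,0.7],0]
    - [255,[0,0,0.8],0]
    - [255,[0,0,0.8],0]
    - [255,[0,0,0.5],0]
    - [255,[0,0,0.15],0]
    - [255,[0,0,0],0]
    - [255,[0,0,0],0]

```text
time_s: 4.4
tcp_pos: [0.4853, -0.145, 0.0602]
eef_rot: [-180.0, 0.1, -171.2]
contact_force: [-0.2, 0.3, -0.7]
gripper_width: 0.0006
```

Request:
apply_moves:
  plan:
    - [255,[0,0,0.05],0]
    - [255,[0,0,0.05],0]
    - [255,[0,0,0.05],0]
    - [255,[0,0,0.04],0]
    - [255,[0,0,0],0]
    - [255,[0,0,0],0]

```text
time_s: 5.15
tcp_pos: [0.4844, -0.145, 0.0495]
eef_rot: [-180.0, -0.0, -171.2]
contact_force: [-0.3, 0.1, -0.0]
gripper_width: 0.0009
```

Request:
apply_moves:
  plan:
    - [255,[0,0,0.04],0]
    - [255,[0,0,0.03],0]
    - [255,[0,0,0.02],0]
    - [255,[0,0,0],0]
    - [255,[0,0,0],0]

```text
time_s: 5.78
tcp_pos: [0.4844, -0.1451, 0.0451]
eef_rot: [-180.0, 0.0, -171.2]
contact_force: [-0.5, 0.8, 0.1]
gripper_width: -0.0002
```

Request:
apply_moves:
  plan:
    - [255,[0,0,0.02],0]
    - [255,[0,0,0],0]

```text
time_s: 6.02
tcp_pos: [0.4843, -0.145, 0.044]
eef_rot: [180.0, -0.0, -171.2]
contact_force: [0.2, 0.5, -0.1]
gripper_width: 0.0012
```

Request:
apply_moves:
  plan:
    - [255,[0,0,0.02],0]
    - [255,[0,0,0],0]

```text
time_s: 6.28
tcp_pos: [0.4843, -0.145, 0.043]
eef_rot: [180.0, -0.0, -171.2]
contact_force: [-0.2, -0.3, -0.2]
gripper_width: 0.0005
```

Request:
apply_moves:
  plan:
    - [255,[0,0,0.02],0]
    - [255,[0,0,0],0]

```text
time_s: 6.52
tcp_pos: [0.4843, -0.145, 0.042]
eef_rot: [180.0, -0.0, -171.2]
contact_force: [0.0, -0.1, -0.2]
gripper_width: 0.0004
```

Request:
apply_moves:
  plan:
    - [255,[0,0,0.02],0]
    - [255,[0,0,0],0]

```text
time_s: 6.78
tcp_pos: [0.4843, -0.145, 0.041]
eef_rot: [180.0, -0.0, -171.2]
contact_force: [0.8, 0.1, 0.1]
gripper_width: 0.0004
```

```bash
python3 - <<'E'
from g import *
from plant import viewer
S=viewer.capture("scene");cv2.imwrite("pics/s2.png",cv2.resize(S["frame"][140:270,280:430],None,fx=4.4,fy=4.4,interpolation=cv2.INTER_CUBIC))
go(RG,'b',.044)
E
```

```text
b units [-0.002 -0.002 -0.06 ] tcp [ 0.4843 -0.145   0.041 ] F [-0.24 -0.13  0.32] t 6.825
```

View pics/s2.png

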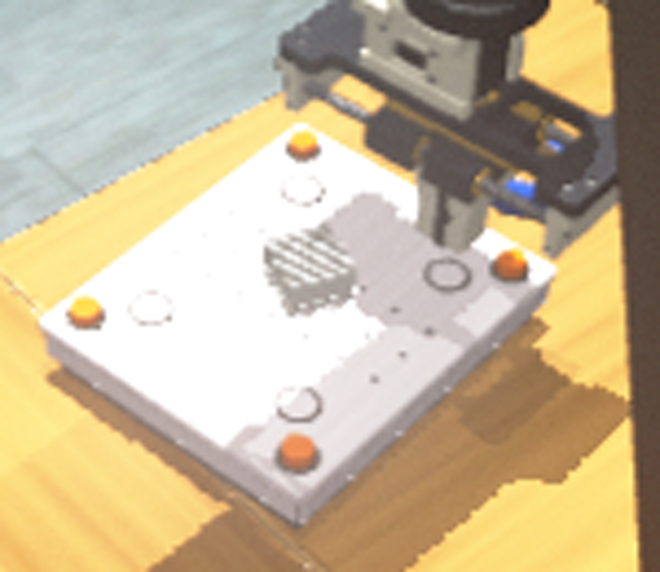

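```bash
python3 - <<'E'
from g import *
from plant import viewer
S=viewer.capture("scene");T=viewer.capture("top")
def pr(c,X):
    return cv2.projectPoints(np.array([X],float),cv2.Rodrigues(c["R"])[0],c["t"],c["K"],c["D"])[0].ravel()
s=get_state()
o=s["tcp_pos"]; 
img=cv2.resize(S["frame"][140:270,280:430],None,fx=5,fy=5,interpolation=cv2.INTER_CUBIC)
y=np.radians(s["eef_rot"][2]);ax=np.array([np.cos(y),np.sin(y),0]);ay=np.array([np.sin(y),-np.cos(y),0])
for dx,dy,dz,col in((0,0,0,(0,0,255)),(.021,0,0,(0,255,0)),(-.021,0,0,(0,255,0)),(0,.0095,0,(255,0,0)),(0,-.0095,0,(255,0,0)),(0,0,.0188,(255,0,255))):
    u=(pr(S,o+ax*dx+ay*dy+[0,0,dz])-[280,140]+.5)*5; print(u)
    cv2.circle(img,tuple(int(v) for v in u),3,col,-1)
cv2.imwrite("pics/s3.png",img)
cv2.imwrite("pics/t3.png",cv2.resize(T["frame"][130:260,280:430],None,fx=5,fy=5,interpolation=cv2.INTER_CUBIC))
E
```

```text
[509.23861768 318.82239177]
[543.50047664 339.03103695]
[475.53092319 298.94404785]
[497.45297644 328.99482002]
[520.92674546 308.73311691]
[512.17344212 291.49661276]
```

View pics/s3.png

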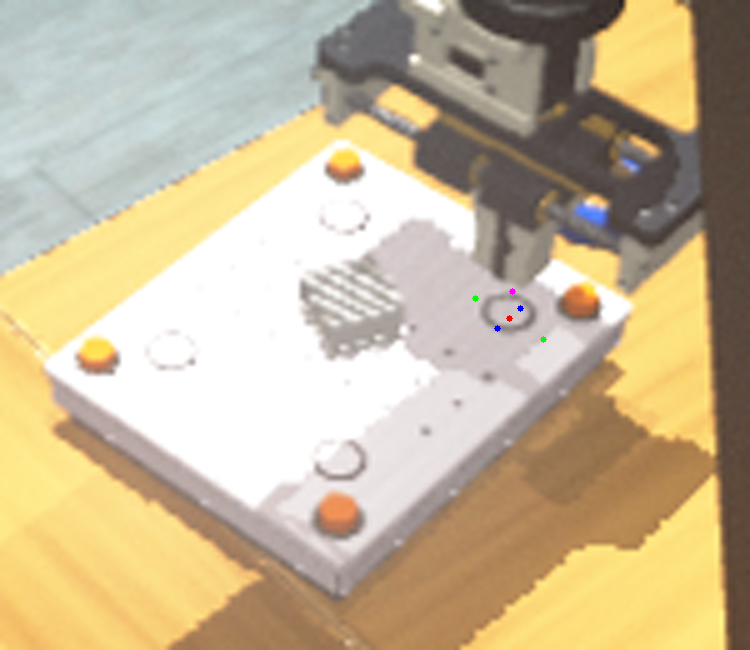

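View pics/t3.png

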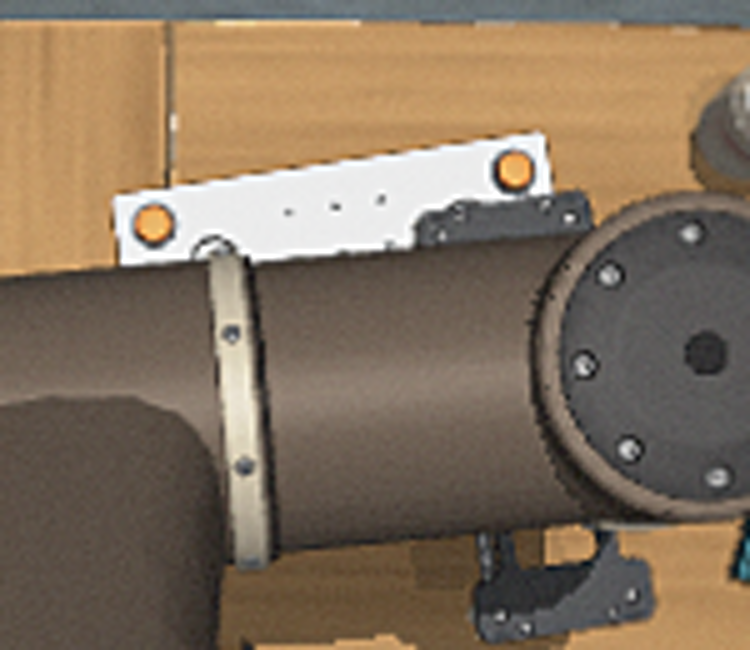

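```bash
python3 - <<'E'
from h import *
import pickle
d=pickle.load(open("c0.pkl","rb"))
def pr(c,X):
    return cv2.projectPoints(np.array([X],float),cv2.Rodrigues(c["R"])[0],c["t"],c["K"],c["D"])[0].ravel()
S=d["scene"]; o=np.array([.233,-.633,.1906]);y=np.radians(110.2);ax=np.array([np.cos(y),np.sin(y),0]);ay=np.array([np.sin(y),-np.cos(y),0])
img=cv2.resize(S["frame"][20:170,560:640],None,fx=4,fy=4,interpolation=cv2.INTER_CUBIC)
for v,c in((o,(0,0,255)),(o+ax*.044,(0,255,0)),(o-ax*.044,(0,255,0)),(o+[0,0,.0188],(255,0,255))):
    u=(pr(S,v)-[560,20]+.5)*4;print(u);cv2.circle(img,tuple(int(x) for x in u),3,c,-1)
cv2.imwrite("pics/s4.png",img)
E
```

```text
[169.44593165 427.9294004 ]
[157.94774843 465.62959515]
[180.38694688 391.93686367]
[181.09521976 402.57831289]
```

View pics/s4.png

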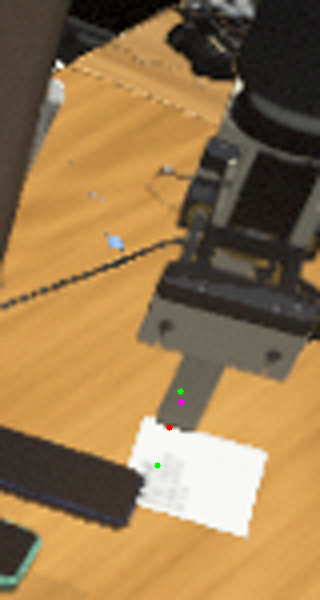

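```bash
python3 - <<'E'
from g import *
from plant import viewer
T=viewer.capture("top");S=viewer.capture("scene")
for z in(.1,.12,.14,.16):
    print(z,[onz(T,((u+.5)/5-.5+280,(v+.5)/5-.5+130),z)[:2].round(3) for u,v in((415,215),(590,195),(475,635),(655,600))])
# fingertip front-bottom corner in scene at various heights
for z in(.044,.05,.06,.07,.08): print(z,onz(S,((512+.5)/5-.5+280,(284+.5)/5-.5+140),z)[:2].round(4), onz(S,((548+.5)/5-.5+280,(263+.5)/5-.5+140),z)[:2].round(4), onz(S,((480+.5)/5-.5+280,(268+.5)/5-.5+140),z)[:2].round(4))
print(get_state())
cv2.imwrite("pics/s5.png",cv2.resize(S["frame"][160:230,350:430],None,fx=9,fy=8,interpolation=cv2.INTER_CUBIC))
E
```

```text
0.1 [array([ 0.585, -0.098]), array([ 0.596, -0.183]), array([ 0.384, -0.126]), array([ 0.4  , -0.213])]
0.12 [array([ 0.582, -0.096]), array([ 0.593, -0.18 ]), array([ 0.385, -0.124]), array([ 0.401, -0.209])]
0.14 [array([ 0.58 , -0.094]), array([ 0.59 , -0.176]), array([ 0.386, -0.122]), array([ 0.402, -0.205])]
0.16 [array([ 0.577, -0.092]), array([ 0.586, -0.173]), array([ 0.387, -0.119]), array([ 0.402, -0.201])]
0.044 [ 0.4989 -0.1609] [ 0.4984 -0.1855] [ 0.5175 -0.1566]
0.05 [ 0.4948 -0.1563] [ 0.4943 -0.1806] [ 0.5131 -0.1519]
0.06 [ 0.4878 -0.1485] [ 0.4873 -0.1726] [ 0.5059 -0.1442]
0.07 [ 0.4808 -0.1407] [ 0.4803 -0.1645] [ 0.4988 -0.1365]
0.08 [ 0.4738 -0.1329] [ 0.4733 -0.1564] [ 0.4916 -0.1287]
{'time_s': 7.025, 'joints': array([ 5.62142461e+00,  1.36135881e+01, -3.16588145e+01,  1.74592835e-03,
       -4.47245977e+01,  3.19002132e+00]), 'qd': array([-0.03930981,  0.00418389, -0.13383828,  0.0304988 , -0.08116642,
       -0.01700127]), 'joint_torque': array([ 4.66840575e-04, -4.13461232e+01,  2.19704658e+01,  5.23139521e+00,
        4.07679181e-02, -4.11791348e-05]), 'tcp_pos': array([ 0.48441695, -0.14505537,  0.04109176]), 'eef_rot': array([-1.79998606e+02,  2.92672546e-03, -1.71187314e+02]), 'contact_force': array([ 0.18768707, -0.14712747,  0.21527051]), 'moment': array([ 0.0065265 ,  0.1185274 , -0.01467269]), 'gripper_width': 0.0005811064467233463}
```

View pics/s5.png

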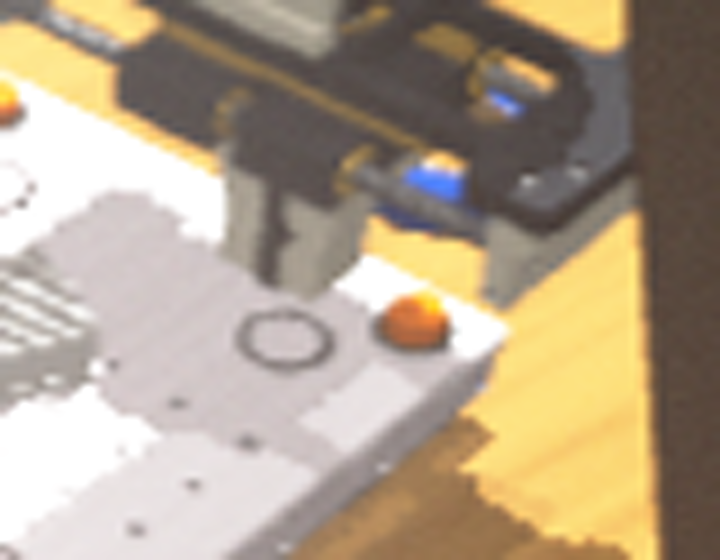

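The gripper's xy agrees with the reported TCP. In the scene view, though, the fingertip sits visibly above the ring and the force reads zero, so there is no contact yet. The tips appear to be 2–4 cm above the reported TCP. I'll go on down by feel.

Request:
apply_moves:
  plan:
    - [255,[0,0,0.04],0]
    - [255,[0,0,0.04],0]
    - [255,[0,0,0],0]

```text
time_s: 7.4
tcp_pos: [0.4842, -0.1451, 0.0368]
eef_rot: [180.0, -0.0, -171.2]
contact_force: [-0.2, 1.0, 0.8]
gripper_width: 0.0004
```

Request:
apply_moves:
  plan:
    - [255,[0,0,0.04],0]
    - [255,[0,0,0.04],0]
    - [255,[0,0,0],0]

```text
time_s: 7.78
tcp_pos: [0.4842, -0.145, 0.0329]
eef_rot: [180.0, -0.0, -171.2]
contact_force: [-0.0, 0.3, -0.2]
gripper_width: 0.0003
```

Request:
apply_moves:
  plan:
    - [255,[0,0,0.03],0]
    - [255,[0,0,0.03],0]
    - [255,[0,0,0],0]

```text
time_s: 8.15
tcp_pos: [0.4843, -0.1451, 0.0299]
eef_rot: [180.0, -0.0, -171.2]
contact_force: [0.9, -0.0, 0.0]
gripper_width: 0.0003
```

```bash
cat > look.py <<'E'
import sys
from g import *
from plant import viewer
S=viewer.capture("scene");cv2.imwrite("pics/%s.png"%sys.argv[1],cv2.resize(S["frame"][155:245,330:430],None,fx=6,fy=6,interpolation=cv2.INTER_CUBIC))
E
python3 look.py s6
```

```text
(no output)
```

View pics/s6.png

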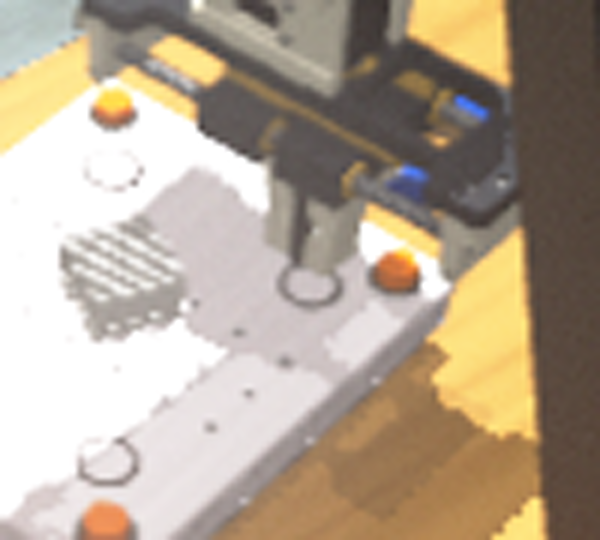

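```bash
python3 - <<'E'
from g import *
from plant import viewer
S=viewer.capture("scene")
s=get_state();o=s["tcp_pos"];y=np.radians(s["eef_rot"][2]);ax=np.array([np.cos(y),np.sin(y)]);ay=np.array([np.sin(y),-np.cos(y)])
for nm,uv in(("rbracket bottom",(445,278)),("rbr outer",(522,215)),("lbr bottom",(92,78)),("finger corner",(325,272)),("finger right",(358,250)),("finger left",(268,250)),("knuckle corner",(340,198))):
    print(nm)
    for z in np.arange(.03,.17,.02):
        w=onz(S,((uv[0]+.5)/6-.5+330,(uv[1]+.5)/6-.5+155),z)[:2]-o[:2]; print("  z%.2f"%z,"tool x,y mm",(w@ax*1e3).round(),(w@ay*1e3).round())
E
```

```text
rbracket bottom
  z0.03 tool x,y mm 31.0 -54.0
  z0.05 tool x,y mm 41.0 -36.0
  z0.07 tool x,y mm 51.0 -17.0
  z0.09 tool x,y mm 61.0 1.0
  z0.11 tool x,y mm 72.0 19.0
  z0.13 tool x,y mm 82.0 37.0
  z0.15 tool x,y mm 92.0 55.0
  z0.17 tool x,y mm 102.0 73.0
rbr outer
  z0.03 tool x,y mm 33.0 -107.0
  z0.05 tool x,y mm 43.0 -88.0
  z0.07 tool x,y mm 53.0 -68.0
  z0.09 tool x,y mm 63.0 -49.0
  z0.11 tool x,y mm 74.0 -30.0
  z0.13 tool x,y mm 84.0 -11.0
  z0.15 tool x,y mm 94.0 9.0
  z0.17 tool x,y mm 104.0 28.0
lbr bottom
  z0.03 tool x,y mm -162.0 -53.0
  z0.05 tool x,y mm -148.0 -35.0
  z0.07 tool x,y mm -133.0 -17.0
  z0.09 tool x,y mm -118.0 1.0
  z0.11 tool x,y mm -104.0 19.0
  z0.13 tool x,y mm -89.0 37.0
  z0.15 tool x,y mm -74.0 55.0
  z0.17 tool x,y mm -60.0 73.0
finger corner
  z0.03 tool x,y mm -9.0 -23.0
  z0.05 tool x,y mm 2.0 -6.0
  z0.07 tool x,y mm 13.0 12.0
  z0.09 tool x,y mm 25.0 29.0
  z0.11 tool x,y mm 36.0 46.0
  z0.13 tool x,y mm 47.0 64.0
  z0.15 tool x,y mm 58.0 81.0
  z0.17 tool x,y mm 69.0 98.0
finger right
  z0.03 tool x,y mm -7.0 -43.0
  z0.05 tool x,y mm 5.0 -25.0
  z0.07 tool x,y mm 16.0 -7.0
  z0.09 tool x,y mm 27.0 11.0
  z0.11 tool x,y mm 38.0 28.0
  z0.13 tool x,y mm 49.0 46.0
  z0.15 tool x,y mm 60.0 64.0
  z0.17 tool x,y mm 71.0 82.0
finger left
  z0.03 tool x,y mm -35.0 -18.0
  z0.05 tool x,y mm -23.0 -0.0
  z0.07 tool x,y mm -11.0 17.0
  z0.09 tool x,y mm 0.0 34.0
  z0.11 tool x,y mm 12.0 51.0
  z0.13 tool x,y mm 24.0 69.0
  z0.15 tool x,y mm 36.0 86.0
  z0.17 tool x,y mm 47.0 103.0
knuckle corner
  z0.03 tool x,y mm -32.0 -64.0
  z0.05 tool x,y mm -20.0 -45.0
  z0.07 tool x,y mm -8.0 -27.0
  z0.09 tool x,y mm 3.0 -9.0
  z0.11 tool x,y mm 15.0 9.0
  z0.13 tool x,y mm 27.0 28.0
  z0.15 tool x,y mm 38.0 46.0
  z0.17 tool x,y mm 50.0 64.0
```

Two fingertip corners, 19 mm apart as the pad width requires, place the tips at z≈0.068 while the state reports 0.030. Reported z is therefore about 38 mm low and xy is good to about 2 mm. I expect contact at a reported z of about 0.006.

Request:
apply_moves:
  plan:
    - [255,[0,0,0.08],0]
    - [255,[0,0,0.08],0]
    - [255,[0,0,0.04],0]
    - [255,[0,0,0],0]

```text
time_s: 8.75
tcp_pos: [0.4842, -0.1451, 0.0198]
eef_rot: [180.0, -0.0, -171.2]
contact_force: [0.1, 0.2, -1.2]
gripper_width: 0.0008
```

Request:
apply_moves:
  plan:
    - [255,[0,0,0.04],0]
    - [255,[0,0,0.04],0]
    - [255,[0,0,0],0]

```text
time_s: 9.12
tcp_pos: [0.4842, -0.145, 0.0159]
eef_rot: [180.0, -0.0, -171.2]
contact_force: [-0.1, 0.0, -0.7]
gripper_width: 0.0006
```

Request:
apply_moves:
  plan:
    - [255,[0,0,0.03],0]
    - [255,[0,0,0.03],0]
    - [255,[0,0,0],0]

```text
time_s: 9.5
tcp_pos: [0.4843, -0.145, 0.0129]
eef_rot: [180.0, -0.0, -171.2]
contact_force: [-1.2, 0.6, 0.9]
gripper_width: 0.0004
```

Request:
apply_moves:
  plan:
    - [255,[0,0,0.02],0]
    - [255,[0,0,0.02],0]
    - [255,[0,0,0],0]

```text
time_s: 9.88
tcp_pos: [0.4843, -0.145, 0.011]
eef_rot: [180.0, -0.0, -171.2]
contact_force: [-0.7, 0.5, -0.1]
gripper_width: 0.0005
```

Request:
apply_moves:
  plan:
    - [255,[0,0,0.02],0]
    - [255,[0,0,0.02],0]
    - [255,[0,0,0],0]

```text
time_s: 10.25
tcp_pos: [0.4844, -0.145, 0.0091]
eef_rot: [-180.0, 0.0, -171.2]
contact_force: [-1.1, -0.4, 2.2]
gripper_width: 0.0003
```

Request:
apply_moves:
  plan:
    - [255,[0,0,0.02],0]
    - [255,[0,0,0],0]

```text
time_s: 10.5
tcp_pos: [0.4843, -0.1451, 0.0081]
eef_rot: [-180.0, -0.0, -171.2]
contact_force: [-1.3, 0.2, 2.6]
gripper_width: 0.0005
```

```bash
python3 look.py s7
```

```text
(no output)
```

View pics/s7.png

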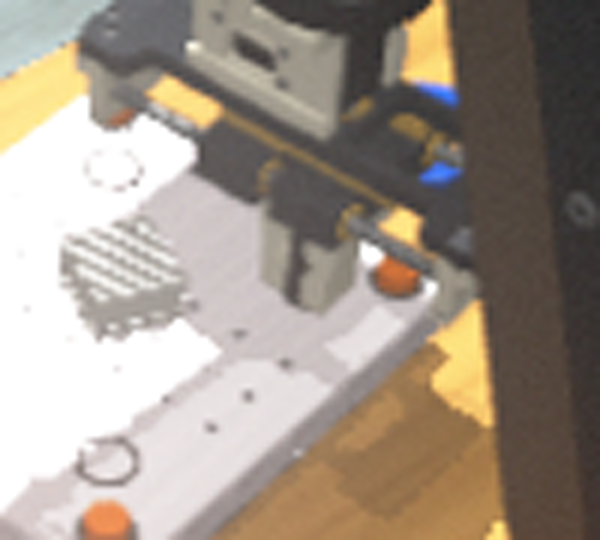

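The view shows the fingertips covering ring B, with the front corner at (322,313) as predicted for touching. First contact force is 2–3 N. Pressing on.

Request:
apply_moves:
  plan:
    - [255,[0,0,0.02],0]
    - [255,[0,0,0],0]

```text
time_s: 10.8
tcp_pos: [0.4843, -0.1452, 0.007]
eef_rot: [-180.0, -0.0, -171.2]
contact_force: [-2.5, -2.0, 3.7]
gripper_width: -0.0001
```

Request:
apply_moves:
  plan:
    - [255,[0,0,0.02],0]
    - [255,[0,0,0],0]

```text
time_s: 11.05
tcp_pos: [0.4842, -0.1452, 0.006]
eef_rot: [-180.0, -0.0, -171.2]
contact_force: [-1.5, -2.8, 4.6]
gripper_width: 0.0003
```

Request:
apply_moves:
  plan:
    - [255,[0,0,0.02],0]
    - [255,[0,0,0],0]

```text
time_s: 11.3
tcp_pos: [0.4842, -0.1452, 0.0054]
eef_rot: [-180.0, -0.0, -171.2]
contact_force: [-4.2, -3.5, 9.7]
gripper_width: 0.0004
```

```bash
python3 look.py s8; python3 - <<'E'
from fit import *
from plant import viewer,get_state
S=viewer.capture("scene")
for ce,s in orange(S,(280,160,410,262)): print(ce,s)
s=get_state();print(s["contact_force"],s["moment"],s["tcp_pos"])
cv2.imwrite("pics/full8.png",S["frame"])
E
```

```text
[395.7037037  201.62962963] [393 199   7   6  27]
[347.59259259 241.07407407] [345 239   6   5  27]
[-3.31075394 -3.00207145  9.6141686 ] [-1.08495252  1.50725442 -0.01064296] [ 0.48423781 -0.14525811  0.00545292]
```

View pics/s8.png

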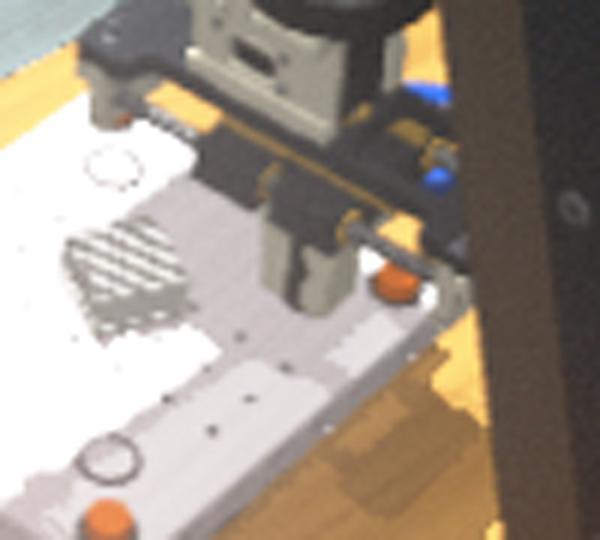

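View pics/full8.png

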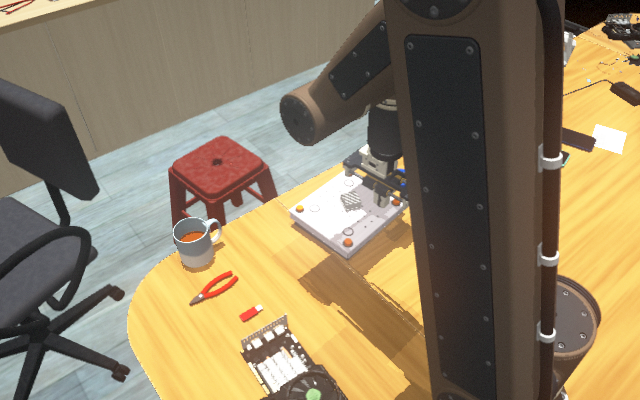

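Shim B dropped about 2.7 px and shim A rose slightly. The tip travelled about 3.5 mm under a few newtons before the force rose, so corner B rocks. I'll press firmly once to confirm it lands, then let go.

Request:
apply_moves:
  plan:
    - [255,[0,0,0.02],0]
    - [255,[0,0,0],0]

```text
time_s: 11.65
tcp_pos: [0.4843, -0.1453, 0.0052]
eef_rot: [-180.0, -0.0, -171.2]
contact_force: [-6.9, -1.9, 19.3]
gripper_width: 0.0005
```

Request:
apply_moves:
  plan:
    - [255,[0,0,-0.04],0]
    - [255,[0,0,-0.04],0]
    - [255,[0,0,-0.06],0]
    - [255,[0,0,-0.2],0]
    - [255,[0,0,-0.3],0]
    - [255,[0,0,0],0]
    - [255,[0,0,0],0]

```text
time_s: 12.52
tcp_pos: [0.4844, -0.1449, 0.0363]
eef_rot: [180.0, 0.0, -171.2]
contact_force: [-0.7, -0.6, 0.3]
gripper_width: 0.0006
```

```bash
python3 look.py s9; python3 - <<'E'
from g import *
from plant import viewer
S=viewer.capture("scene")
for ce,s in orange(S,(280,160,410,262)): print(ce,s,onz(S,ce,.049))
go(SH,'b',.035)
E
```

```text
[395.76 199.64] [393 197   6   6  25] [ 0.4657037 -0.175241   0.049    ]
[347.27272727 241.5       ] [345 240   6   4  22] [0.43902972 0.00594543 0.049     ]
b units [ 0.453 -0.564  0.017] tcp [ 0.4841 -0.145   0.0358] F [ 0.19 -0.   -0.01] t 12.625
```

View pics/s9.png

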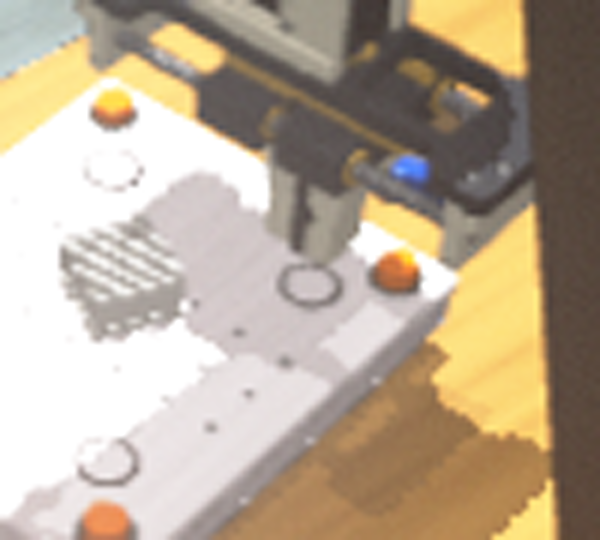

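The plate is level again: shim B is back at (395.8,199.6) and shim A at (347.3,241.5). The press landed hard, with 9.7→19 N for 0.3 mm of travel. B is the short corner, so I'm moving over shim B. Contact with its top is expected at a reported z of about 0.0185, and flush at about 0.0095.

Request:
apply_moves:
  plan:
    - [255,[0.23,-0.28,0],0]
    - [255,[0.22,-0.28,0],0]
    - [255,[0,0,0.1],0]
    - [255,[0,0,0.1],0]
    - [255,[0,0,0.05],0]
    - [255,[0,0,0],0]
    - [255,[0,0,0],0]

```text
time_s: 13.5
tcp_pos: [0.4666, -0.176, 0.0236]
eef_rot: [-180.0, 0.0, -171.2]
contact_force: [-0.6, -0.3, 0.2]
gripper_width: 0.0002
```

```bash
python3 look.py s10; python3 -c "
from g import *
go(SH,'b',.0185)"
```

```text
b units [ 0.013 -0.005  0.103] tcp [ 0.4666 -0.176   0.0236] F [-0.87  0.52  0.23] t 13.55
```

View pics/s10.png

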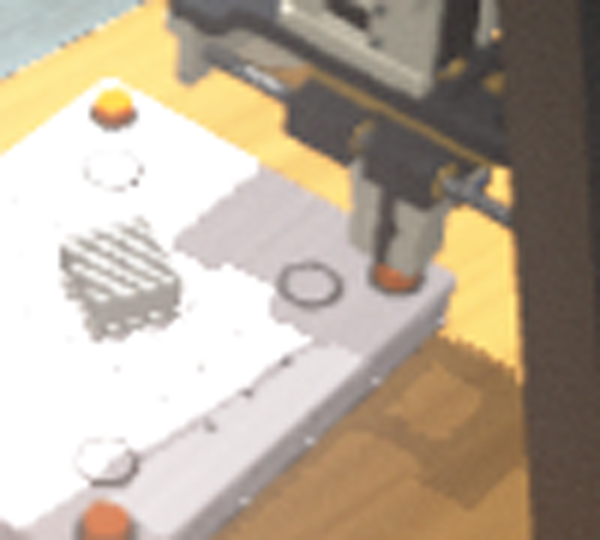

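The view shows the fingertips just above shim B, with the tip at (400,270) and the shim at (397,277), and well aligned. Pressing down in small steps.

Request:
apply_moves:
  plan:
    - [255,[0,0,0.04],0]
    - [255,[0,0,0.04],0]
    - [255,[0,0,0.04],0]
    - [255,[0,0,0],0]

```text
time_s: 14.05
tcp_pos: [0.4664, -0.1762, 0.0174]
eef_rot: [180.0, -0.0, -171.2]
contact_force: [0.3, -0.3, -0.9]
gripper_width: 0.0004
```

Request:
apply_moves:
  plan:
    - [255,[0,0,0.04],0]
    - [255,[0,0,0.04],0]
    - [255,[0,0,0],0]

```text
time_s: 14.42
tcp_pos: [0.4664, -0.1762, 0.0134]
eef_rot: [180.0, -0.0, -171.2]
contact_force: [-0.5, -0.5, -1.0]
gripper_width: 0.0002
```

Request:
apply_moves:
  plan:
    - [255,[0,0,0.03],0]
    - [255,[0,0,0.03],0]
    - [255,[0,0,0],0]

```text
time_s: 14.8
tcp_pos: [0.4664, -0.1762, 0.0104]
eef_rot: [-180.0, -0.0, -171.2]
contact_force: [-0.6, -0.1, 0.0]
gripper_width: 0.0006
```

Request:
apply_moves:
  plan:
    - [255,[0,0,0.02],0]
    - [255,[0,0,0.02],0]
    - [255,[0,0,0],0]

```text
time_s: 15.18
tcp_pos: [0.4665, -0.1762, 0.0092]
eef_rot: [-180.0, 0.0, -171.2]
contact_force: [-2.5, 2.2, 9.9]
gripper_width: 0.0009
```

Request:
apply_moves:
  plan:
    - [255,[0,0,0.02],0]
    - [255,[0,0,0],0]

```text
time_s: 15.42
tcp_pos: [0.4666, -0.1762, 0.0091]
eef_rot: [-180.0, 0.0, -171.1]
contact_force: [-6.8, 3.2, 20.0]
gripper_width: 0.0008
```

```bash
python3 look.py s11
```

```text
(no output)
```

View pics/s11.png

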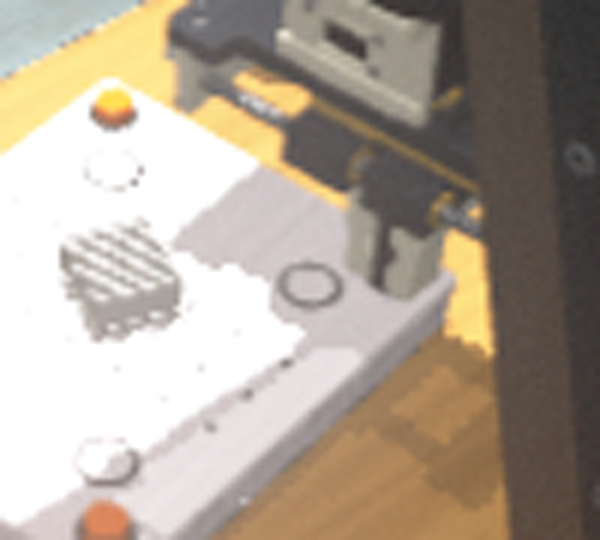

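The tips came to a hard stop at the predicted flush height (20 N, no further travel), with the plate still level. Now retreating to look.

Request:
apply_moves:
  plan:
    - [255,[0,0,-0.04],0]
    - [255,[0,0,-0.1],0]
    - [255,[0,0,-0.3],0]
    - [255,[0,0,-0.8],0]
    - [255,[0,0,-0.9],0]
    - [255,[0,0,-0.9],0]
    - [255,[0,-0.8,-0.6],0]
    - [255,[0,-1,0],0]
    - [255,[0,-1,0],0]
    - [255,[0,-1,0],0]
    - [255,[0,-1,0],0]
    - [255,[0,0,0],0]

```text
time_s: 16.98
tcp_pos: [0.5027, -0.4161, 0.1879]
eef_rot: [179.9, -0.1, -171.4]
contact_force: [0.3, 0.6, -0.2]
gripper_width: 0.0004
```

```bash
python3 - <<'E'
from g import *
from plant import viewer
for n,roi in(("scene",(270,160,420,265)),("top",(290,145,410,250))):
    c=viewer.capture(n);x0,y0,x1,y1=roi
    cv2.imwrite(f"pics/end_{n}.png",cv2.resize(c["frame"][y0:y1,x0:x1],None,fx=5,fy=5,interpolation=cv2.INTER_CUBIC))
    for ce,s in orange(c,roi): print(n,ce.round(2),s)
s=get_state();print(s["tcp_pos"],s["contact_force"],s["time_s"])
E
```

```text
scene [298.77 209.88] [296 208   7   5  26]
scene [347.25 241.58] [344 240   7   4  24]
[ 0.50264234 -0.41358605  0.18861062] [0.0301963  1.11495776 0.31504538] 17.075
```

View pics/end_scene.png

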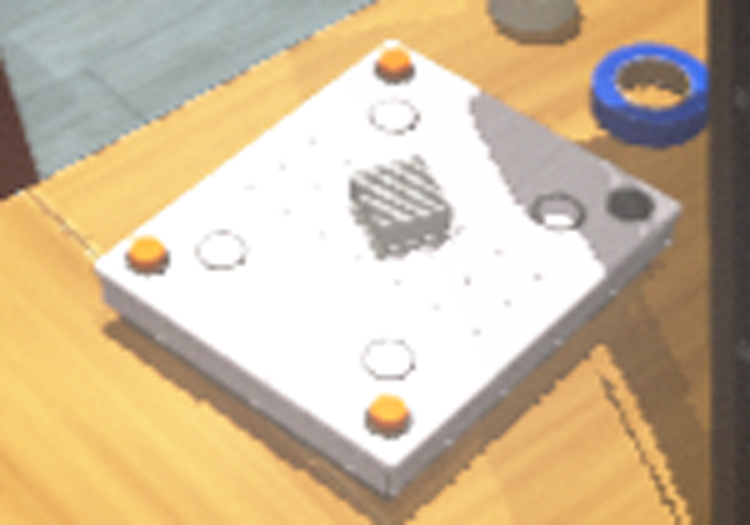

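View pics/end_top.png

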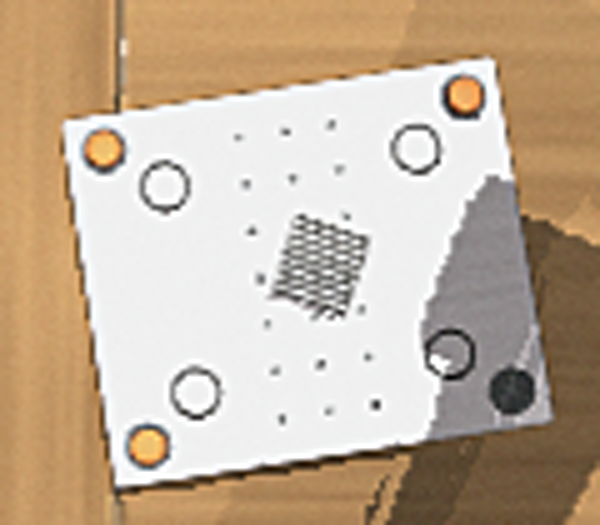

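Shim B now shows only its dark collar, at (630,205) in the scene crop and (512,390) in the top crop. The other three shims are proud, and the plate and heatsink are where they were. Handing in.

```bash
python3 -c "
from plant import close_job
print(close_job())"
```

```text
the job is handed in; nothing more can be done
None
```

The near right corner (B) was the one that rocked. I pushed its shim button down until it stopped, then handed the job in after about 17 s of the 54 s allowed.

**Finding the corner:** Ring B was the first one I pressed. It gave about 3.5 mm under roughly 2–5 N, then landed hard, the force reaching 19 N with almost no further travel. It came back level when I let go. Because it rocked at once, I did not press rings A, C and D.

**Pressing the shim:** Button B went down under little force. The fingertips then stopped hard at 20 N, at a reported height of 9.1 mm. Contact on ring B had also begun at about 9 mm, so that is the height of the plate's upper face.

**Last checks:**
- Both views show no orange standing at B, only its dark collar.
- The other three shims are still proud. A and C are within about 0.3 pixels of where they started, and D looks the same by eye.
- The plate and heatsink look unmoved, and the robot is touching nothing.
- I did not measure the four bystander objects again. Only the tape roll is in the final close-up, and it is in its place.

**What disagreed:**
- **Height:** The reported tool height was about 35 mm lower than where the fingertips really were, judged by the camera and by touch. I found the contact heights by feel instead.
- **Dip force:** The rocking began at slightly less force than the 4–8 N stated.
- **Flush:** No camera measured the button as flush. I infer it from the stop height and the pictures.

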